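Pop the charged battery and stop it with the other finger

TASK

Two battery packs sit in the chargers on the bench. On the charger with the green lamp, press the yellow release key with one fingertip and, as the spring throws the pack out, stop it with the other finger after it has come out a couple of centimetres, before its front runs past the front edge of the charger. Finish while holding it there, the pack lying on its bed and leaning against that finger; lift nothing, and leave the pack that is still charging (red lamp) and the other things on the bench where they are.

Things in the scene. Friction and masses are not known exactly. Their poses are not given: they have to be found in the camera images.
- green_charger: Fixed dark grey charging cradle with a GREEN lamp bar (48 x 20 mm) on its raised rear housing: the one to work on. 213 mm long (x), 102 wide (y). Origin: centre of its underside on the bench; +x from the open front to the rear housing (x 40 to 106 mm, top 122 mm above the bench), +y to the side with the yellow key, z up. Its slick bed slopes down to the front (-x) by 15 degrees; guides 16 mm high at y +-42 mm.
- green_charger_lip (a point): Middle of the front edge of that charger's bed, at x -106, z 14 mm in its frame. The seated pack's lower front edge lies 45 mm uphill of it. The front is open: a pack set free is pushed by a spring ejector (about 6 N at first, 30 mm stroke) and slides on down and off within half a second, so the stopping finger must stand ready before the key goes down.
- green_key_top (a point): Centre of the top of that charger's yellow release key (cap 26 mm along x, 22 mm along y). At rest it lies at x -67, y +62, z +57 mm in the charger's frame; the gap between cap and pack is 15 mm. Pressed right down it stands 47 mm above the bench and 2.6 mm farther to +x, still 5 mm above the guides.
- green_key (a joint): Travel of that key, square to the bed, m: 0 at rest, 0.010 right down; its catch frees the pack at 0.006. It springs back with 2.5 N at the start and 5 N right down; the loaded catch adds up to 2 N.
- green_pack: Loose black battery pack with a red band in the green-lamp charger, 110 mm along the bed, 72 wide, 58 high off the bed, 0.4 to 0.65 kg. Origin: middle of its lower front edge, on the bed; seated at x -63, y 0, z +26 mm in the charger's frame, its axes parallel to the charger's (level) while its shell leans with the bed.
- green_pack_front (a point): Centre of that pack's front (downhill) face, 72 wide, 58 high; seated at about x -72, y 0, z +54 mm in the charger's frame. The face leans forward: its upper edge is 7.5 mm farther to -x and 28 mm higher, so an upright finger meets that edge. Sliding out by d moves it -0.97 d in x, -0.26 d in z. With fingertips level and the key down, a finger in front still overlaps the face's upper 20 mm or more.
- red_charger: Second fixed charger of the same make and size, with a RED lamp bar (still charging) and its own yellow key; frame as the green one's. Not to be used.
- red_pack_front (a point): Centre of the front face of the like pack in the red-lamp charger, seated at about x -72, y 0, z +54 mm in that charger's frame. It must stay seated.
- socket: Dark steel impact socket standing between the chargers, towards the robot, 34 mm diameter, 56 mm high, origin at the centre of its underside. To be left alone.
- wrench: Steel wrench 190 mm long lying flat between the chargers, at their far end, origin under its middle. To be left alone.
- spray: Yellow spray can with red cap, 59 mm diameter, 178 mm high, standing to the right of the chargers, origin at the centre of its underside. To be left alone.
- torch: Black pocket torch with orange ring, 123 mm long, 36 mm high, lying to the left of the chargers, origin under its middle. To be left alone.
Things that resemble listed ones, but are neither listed nor needed, are in the scene too. What is shaped like the part that bears red_pack_front but purple or turquoise is not meant.

How it is judged:
By the outcome, as a careful person would: the job done as asked, in the order asked, and still so for the second after the job is handed in, while the arm keeps its last pose, push and grip.
It also fails if it takes over 32 s, if anything falls off the work surface, if the arm or the gripper's body presses on something with over 40 N, if the wrist force passes 120 N, or if a joint passes its speed limit or range.

ROBOT

A 7-joint arm with a two-finger parallel gripper is mounted at the origin on the work surface. World frame = base frame: x ahead of the robot, y to its left, z up, the work surface at z = 0. Lengths are in m, angles in rad, forces in N, time in s.
With the tool pointing down it reaches from about 0.425 to 1.025 m from the base axis. Payload 9.4 kg.
Tool frame: the origin (TCP) lies at the very end of the fingers, on their centre line; the grasp point (between the pads) lies 19 mm behind it; z points along the fingers, y is the direction in which the jaws open and shut (so a half turn about z gives the same grasp; the last joint's range is limited). The gripper opens to 93 mm and grips with 3 to 60 N. Pads are 15 mm wide; open, the fingers measure 128 mm over their backs; the gripper's body (75 mm by 188 mm) begins 65 mm behind the grasp point.
Start: joints at [1.242, 0.599, -0.003, 1.599, 0.002, 0.943, -0.08], TCP at [0.181, -0.702, 0.219] pointing down, gripper open.
Joint ranges: [-2.57, 2.57], [-0.35, 1.97], [-1.29, 1.29], [0.11, 2.56], [-1.05, 4.19], [0.11, 1.86], [-2.63, 2.63]. Speed limits (rad/s): [2.22, 2.22, 3.01, 3.01, 3.14, 3.14, 3.14].

INTERFACE

Orientations are given as a 3x3 rotation matrix whose columns are the frame's x, y, z axes.
In Python, from cell import sense, vision, workorder gives the robot as it stands. The module is installed in compiled form; this text tells all that it offers.
- The arm moves only by the tool arm_command, never from a script. Its arguments are lists of equal length, an entry for each row: "dp": the shift along the tool's x, y, z in units of 40 mm (1.0 is 40 mm), a list of three; "rot": the turn, a rotation vector about the tool's x, y, z in units of 8 degrees (1.0 is 8 degrees), a list of three. A call has 1 to 20 rows; each row is the pose to reach, as a shift and turn from the pose commanded when the call began, along the tool's axes at that moment; what a row does not reach only later rows make up. A row lasts 1/10 s, in which the tool goes at most 50 mm and 8.59 degrees, less where a joint would pass 70% of its speed; a pose out of reach is approached as far as the arm can. A call with a gripper value outside its range is refused whole. "fingers" is the opening in per cent of the stroke, from 0 (shut) to 100 (fully open), set as the call begins (left out, the last holds). The fingers move at their own pace and stop on an object; "force" is the grip in N (left out, the last holds). Time passes only in rows, so rows that repeat a pose let the fingers close. It gives the time, the measured TCP pose, the force and the opening at its end, in the units of the state.
- sense(): the state, without advancing time (a new reading comes with each control period).
- vision.grab_frame(name): name is "side" or "top" or "wrist"; returns the picture (384x512x3 uint8, red, green, blue); there is no depth.
- vision.camera_info(name): a dict with "fovy" (degrees; the focal length in pixels is half the picture's height over the tangent of half this angle, whatever the lens; pixels are square), "cx", "cy" (the principal point, pixels), "k1" (the pictures are not rectified: a ray, as slopes to the right and down, at radius r is drawn at 1 + k1 r^2 times it, then the intrinsics apply), "view" (4x4, takes a point from world to camera coordinates); the wrist camera has in their place "hand_eye" (4x4, takes a point from camera to tool coordinates, whose origin is the TCP and whose axes are the flange's). Camera axes: x right, y up, looking along -z (the intrinsics and any distortion apply to the point x, -y, -z); pixel columns grow to the right and rows downward; lengths in m; the calibration is good to about 2 mm. A picture is of the moment at which its call begins: read the wrist's pose just before it. camera_info takes no time and is no camera call.
- workorder.sign_off(): hands the job in, once; it reports no verdict.
The state is a dict: "t": time; "q": joint angles; "qvel": joint speeds; "effort": joint torques, N m; "tool_pos": TCP position; "ee_rot": TCP orientation; "contact_force": force on the tool from outside, world axes, zero at the start; "moment": the same for the moment, N m; "width": opening from 0.0 (shut) to 1.0 (fully open).
Only numpy, scipy, OpenCV 4.12 (cv2) and the standard library are available. Lean on these libraries where they do the work, as an engineer would, in place of code of your own. Each camera call takes 0.05 s, during which the arm holds its last target.

## Working session

There is one attempt and no reset: what is moved stays moved. The work goes in short steps, Python scripts to look and compute and a tool call to move; the robot and the scene stay as the last step left them, time stands still between calls to the robot, and variables do not carry over. Pictures are saved under pics/ and viewed, and the job is handed in when it is done.

Besides the shell and the picture viewer there is one more tool, called as name(argument=value, ...) on one line, values as JSON. arm_command: Moves the arm, as the interface text tells. Its arguments: {"type":"object","properties":{"dp":{"type":"array","items":{"type":"array","items":{"type":"number"}}},"rot":{"type":"array","items":{"type":"array","items":{"type":"number"}}},"fingers":{"type":"number"},"force":{"type":"number"}},"required":["dp","rot"]}

```bash
mkdir -p pics; ls; python3 - <<'E'
from cell import sense, vision, workorder
import cv2, numpy as np
s=sense(); print({k:np.round(v,3).tolist() for k,v in s.items()})
for n in ("side","top","wrist"):
    im=vision.grab_frame(n); cv2.imwrite(f"pics/{n}0.png",im[:,:,::-1])
    print(n,{k:np.round(v,4).tolist() for k,v in vision.camera_info(n).items()})
E
```

```text
pics
{'t': 0.0, 'q': [1.242, 0.6, -0.003, 1.6, 0.002, 0.943, -0.08], 'qvel': [-0.0, -0.001, -0.002, -0.002, 0.0, 0.001, -0.0], 'effort': [0.0, -76.507, 1.498, -25.235, -0.052, 0.017, 0.0], 'tool_pos': [0.18, -0.702, 0.218], 'ee_rot': [[0.968, 0.249, -0.001], [0.249, -0.968, 0.001], [-0.0, -0.002, -1.0]], 'contact_force': [-0.604, 0.298, -0.398], 'moment': [-0.015, -0.015, 0.003], 'width': 1.002}
side {'fovy': 57.4134, 'cx': 255.4234, 'cy': 188.0245, 'k1': -0.059, 'view': [[-0.953, -0.3024, 0.0154, 0.5733], [0.2221, -0.6636, 0.7144, -0.2079], [-0.2058, 0.6842, 0.6996, -0.9222], [0.0, 0.0, 0.0, 1.0]]}
top {'fovy': 54.9941, 'cx': 258.5503, 'cy': 194.9833, 'k1': -0.1179, 'view': [[0.0266, -0.9996, -0.0138, -0.0101], [0.9842, 0.0238, 0.1753, -0.6093], [-0.1749, -0.0182, 0.9844, -1.0167], [0.0, 0.0, 0.0, 1.0]]}
wrist {'fovy': 62.3812, 'cx': 257.6159, 'cy': 196.1202, 'k1': -0.0364, 'hand_eye': [[0.0001, 0.9639, 0.2663, 0.0741], [1.0, -0.0001, -0.0, -0.0003], [0.0, 0.2663, -0.9639, -0.1669], [0.0, 0.0, 0.0, 1.0]]}
```

View pics/top0.png

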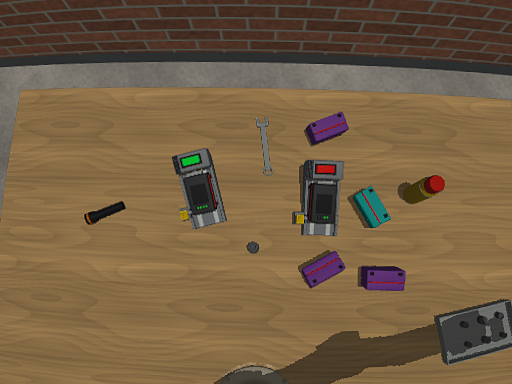

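View pics/side0.png

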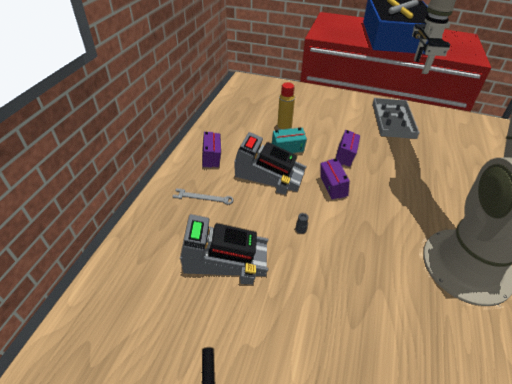

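View pics/wrist0.png

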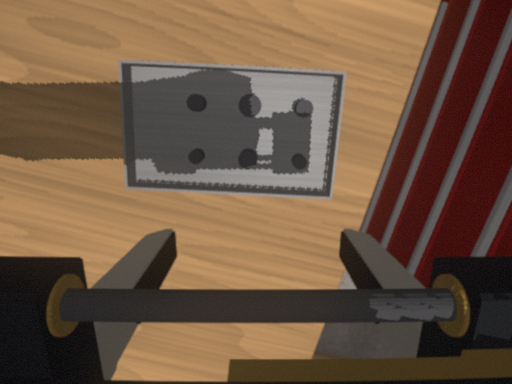

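```bash
cat > h.py <<'E'
import numpy as np, cv2
from cell import sense, vision
def K(n):
    c=vision.camera_info(n); f=192/np.tan(np.radians(c['fovy'])/2)
    return c,np.array([[f,0,c['cx']],[0,f,c['cy']],[0,0,1.]]),np.array([c['k1'],0,0,0])
def w2c(n,s=None):
    c=vision.camera_info(n)
    if n!='wrist': return np.array(c['view'])
    T=np.eye(4);T[:3,:3]=s['ee_rot'];T[:3,3]=s['tool_pos']
    return np.linalg.inv(T@np.array(c['hand_eye']))
def ray(n,uv,s=None):
    c,k,d=K(n); V=w2c(n,s)
    p=cv2.undistortPoints(np.array(uv,float).reshape(-1,1,2),k,d).reshape(-1,2)
    v=np.c_[p[:,0],-p[:,1],-np.ones(len(p))]
    R=V[:3,:3]; o=-R.T@V[:3,3]
    v=v@R; return o,v/np.linalg.norm(v,axis=1)[:,None]
def onz(n,uv,z,s=None):
    o,v=ray(n,uv,s); return o+v*((z-o[2])/v[:,2])[:,None]
def tri(rays):
    A=np.zeros((3,3));b=np.zeros(3)
    for o,v in rays:
        P=np.eye(3)-np.outer(v,v);A+=P;b+=P@o
    x=np.linalg.solve(A,b); return x,[np.linalg.norm((np.eye(3)-np.outer(v,v))@(x-o)) for o,v in rays]
def proj(n,P,s=None):
    c,k,d=K(n);V=w2c(n,s);q=np.atleast_2d(P)@V[:3,:3].T+V[:3,3]
    q=q*[1,-1,-1]; return cv2.projectPoints(q,np.zeros(3),np.zeros(3),k,d)[0].reshape(-1,2)
E
python3 - <<'E'
from h import *
t=cv2.imread('pics/top0.png');s=cv2.imread('pics/side0.png')
cv2.imwrite('pics/c1.png',cv2.resize(t[140:240,160:260],None,fx=6,fy=6,interpolation=cv2.INTER_CUBIC))
cv2.imwrite('pics/c2.png',cv2.resize(s[205:295,170:280],None,fx=6,fy=6,interpolation=cv2.INTER_CUBIC))
def blobs(im,lo,hi):
    h=cv2.cvtColor(im,cv2.COLOR_BGR2HSV);m=cv2.inRange(h,np.array(lo),np.array(hi))
    n,l,st,c=cv2.connectedComponentsWithStats(m)
    return [(c[i].round(2),st[i].tolist()) for i in range(1,n) if st[i,4]>25]
for nm,im in(('top',t),('side',s)):
    print(nm,'green',blobs(im,(50,120,120),(75,255,255)));print('yel',blobs(im,(20,180,150),(32,255,255)))
E
```

```text
top green [(array([190.19, 160.23]), [182, 155, 18, 11, 124])]
yel [(array([183.7, 214.8]), [180, 210, 8, 10, 44]), (array([300.13, 218.5 ]), [297, 215, 7, 8, 52])]
side green [(array([195.9 , 229.63]), [191, 221, 11, 18, 142])]
yel []
```

View pics/c1.png

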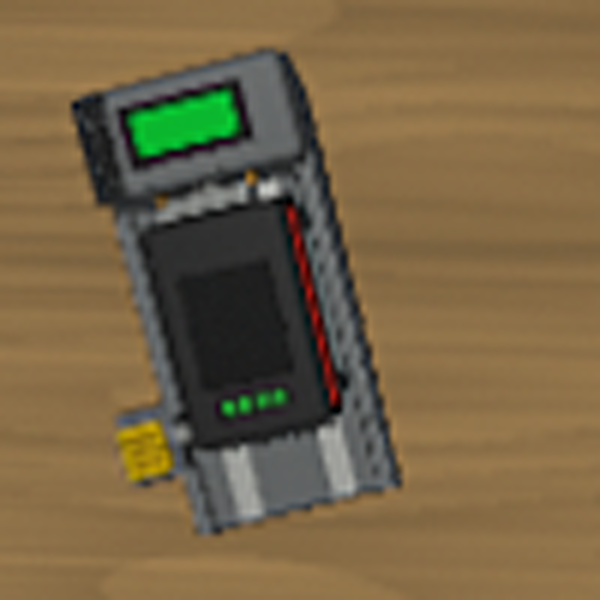

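View pics/c2.png

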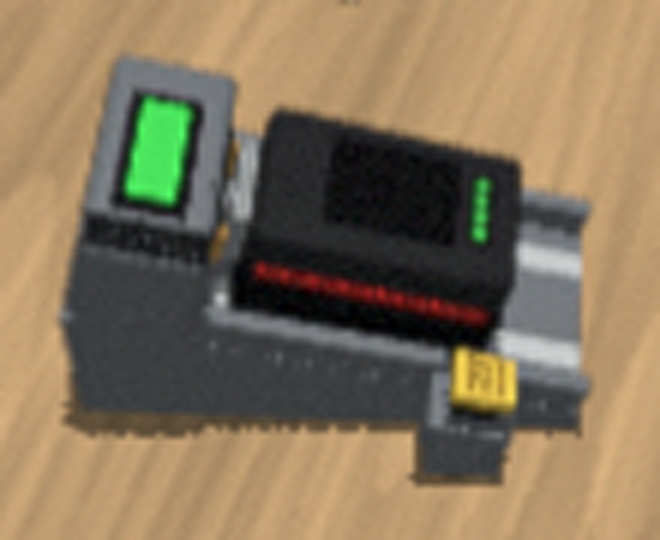

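```bash
python3 - <<'E'
from h import *
c1=lambda u,v:((u+.5)/6-.5+160,(v+.5)/6-.5+140)
c2=lambda u,v:((u+.5)/6-.5+170,(v+.5)/6-.5+205)
pts={'lamp':((190.19,160.23),(195.9,229.63)),
 'key':(c1(144,451),c2(484,378)),
 'lipL':(c1(205,532),c2(588,383)),'lipR':(c1(400,488),c2(586,205)),
 'packFR':(c1(343,408),c2(521,160)),'packFL':(c1(190,445),c2(500,297)),
 'packRR':(c1(285,207),c2(275,110))}
for k,(a,b) in pts.items():
    oa,va=ray('top',[a]);ob,vb=ray('side',[b])
    x,e=tri([(oa,va[0]),(ob,vb[0])]);print(k,np.round(a,1),np.round(b,1),x.round(4),np.round(e,4))
print('key z57',onz('top',[pts['key'][0]],.057),onz('side',[pts['key'][1]],.057))
print('lamp z',onz('top',[pts['lamp'][0]],.119),onz('side',[pts['lamp'][1]],.119))
print('lip z.03',onz('top',[pts['lipL'][0],pts['lipR'][0]],.03),onz('side',[pts['lipL'][1],pts['lipR'][1]],.03))
E
```

```text
lamp [190.2 160.2] [195.9 229.6] [0.6918 0.1976 0.1186] [0.0001 0.0001]
key [183.6 214.8] [250.2 267.6] [0.5456 0.2203 0.0572] [0. 0.]
lipL [193.8 228.2] [267.6 268.4] [0.5092 0.1934 0.0316] [0.0004 0.0004]
lipR [226.2 220.9] [267.2 238.8] [0.5357 0.0994 0.0243] [0.0011 0.0011]
packFR [216.8 207.6] [256.4 231.2] [0.5639 0.1223 0.0745] [0.0026 0.0026]
packFL [191.2 213.8] [252.9 254.1] [0.5471 0.1941 0.077 ] [0.0004 0.0004]
packRR [207.1 174.1] [215.4 222.9] [0.659  0.151  0.1025] [0.0021 0.0021]
key z57 [[0.54560264 0.22032471 0.057     ]] [[0.54570575 0.2201497  0.057     ]]
lamp z [[0.69166188 0.19754967 0.119     ]] [[0.69172202 0.19792213 0.119     ]]
lip z.03 [[0.50966786 0.19373916 0.03      ]
 [0.53394156 0.0986845  0.03      ]] [[0.50904933 0.19239729 0.03      ]
 [0.53581013 0.10361219 0.03      ]]
```

```bash
cat > plan.py <<'E'
from h import *
from scipy.spatial.transform import Rotation as Ro
def frame(yaw,key=(.5456,.2203),kc=(-.067,.062)):
    R=Ro.from_euler('z',yaw,degrees=True).as_matrix()[:2,:2]
    return R,np.array(key)-R@np.array(kc)
def target(yaw,K,S,key=(.5456,.2203)):
    R,O=frame(yaw,key);K=np.array(K);S=np.array(S)
    m=O+R@((K+S)/2);d=R@(K-S);L=np.linalg.norm(d);y=np.array([*d/L,0])
    z=np.array([0,0,-1.]);x=np.cross(y,z)
    return m,np.c_[x,y,z],L
def cmd(pos,R,s):
    R0=np.array(s['ee_rot']);p=R0.T@(np.array(pos)-s['tool_pos'])/.04
    return p,np.degrees(Ro.from_matrix(R0.T@R).as_rotvec())/8
E
python3 - <<'E'
from plan import *
s=sense()
m,R,L=target(15.6,(-.068,.062),(-.110,0));print(m,L,R)
for p in ([.50,-.35,.3],[.58,-.1,.30],[*m,.24]):
    print(p,*[a.round(2) for a in cmd(p,R,s)])
E
```

```text
[0.53274694 0.18452572] 0.07488658090739622 [[-0.94824347  0.31754419  0.        ]
 [ 0.31754419  0.94824347  0.        ]
 [ 0.          0.         -1.        ]]
[0.5, -0.35, 0.3] [ 9.93 -6.53 -2.04] [-0.000e+00 -1.000e-02 -1.838e+01]
[0.58, -0.1, 0.3] [ 13.42 -12.08  -2.04] [-0.000e+00 -1.000e-02 -1.838e+01]
[np.float64(0.5327469379695247), np.float64(0.18452572437573675), 0.24] [ 14.05 -19.27  -0.53] [-0.000e+00 -1.000e-02 -1.838e+01]
```

arm_command(dp=[[1,-0.65,-0.2],[2,-1.3,-0.4],[3,-1.95,-0.6],[4,-2.6,-0.8],[5,-3.25,-1.0],[6,-3.9,-1.2],[7,-4.55,-1.4],[8,-5.2,-1.6],[9,-5.85,-1.8],[10,-6.5,-2.0],[10.6,-7.45,-2.0],[11.2,-8.4,-2.0],[11.8,-9.3,-2.0],[12.4,-10.2,-2.0],[13,-11.1,-2.0],[13.4,-12.1,-2.0],[13.5,-13.1,-1.8],[13.6,-14.1,-1.6],[13.7,-15.1,-1.4],[13.8,-16.1,-1.2]], rot=[[0,0,-0.9],[0,0,-1.8],[0,0,-2.7],[0,0,-3.6],[0,0,-4.5],[0,0,-5.4],[0,0,-6.3],[0,0,-7.2],[0,0,-8.1],[0,0,-9],[0,0,-10],[0,0,-11],[0,0,-12],[0,0,-13],[0,0,-14],[0,0,-15],[0,0,-16],[0,0,-17],[0,0,-18],[0,0,-18.4]], fingers=62, force=10)

```text
t: 2.15
tool_pos: [0.5542, 0.0603, 0.2661]
ee_rot: [[-0.951, 0.311, -0.0], [0.311, 0.951, 0.0], [0.0, -0.0, -1.0]]
contact_force: [0.5, -0.3, -0.2]
width: 0.619
```

```bash
python3 - <<'E'
from plan import *
s=sense(); im=vision.grab_frame('wrist');cv2.imwrite('pics/w1.png',im[:,:,::-1]); print(s['q'])
m,R,L=target(15.6,(-.068,.062),(-.110,0))
for p in ([*m,.17],):
    print(p,*[a.round(2) for a in cmd(p,R,s)])
E
```

```text
[ 0.35280986  0.44116678 -0.78832066  1.8995353   0.37957903  0.95613789
  0.64339851]
[np.float64(0.5327469379695247), np.float64(0.18452572437573675), 0.17] [1.47 2.79 2.4 ] [-0.   -0.    0.05]
```

View pics/w1.png

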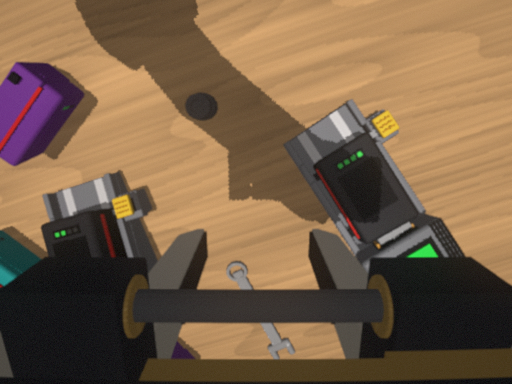

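```bash
python3 - <<'E'
from plan import *
im=cv2.imread('pics/w1.png')
cv2.imwrite('pics/c3.png',cv2.resize(im[90:275,275:475],None,fx=3.2,fy=3.2,interpolation=cv2.INTER_CUBIC))
cv2.imwrite('pics/c4.png',cv2.resize(im[90:190,275:415],None,fx=5.5,fy=5.5,interpolation=cv2.INTER_CUBIC))
E
```

```text
(no output)
```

View pics/c3.png

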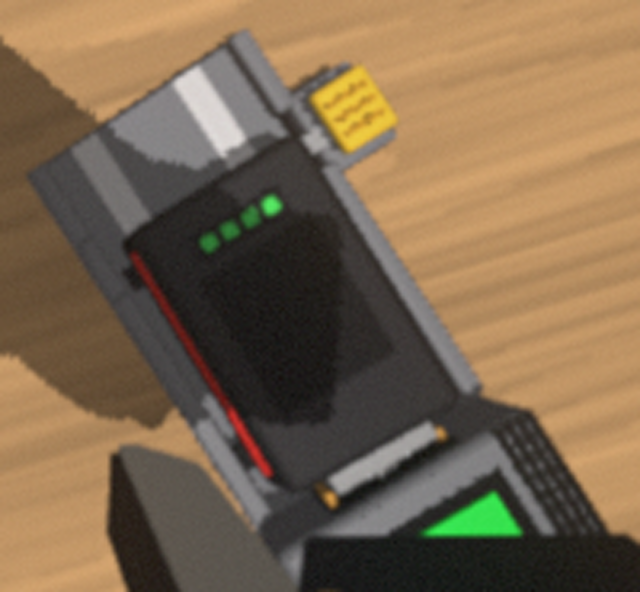

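View pics/c4.png

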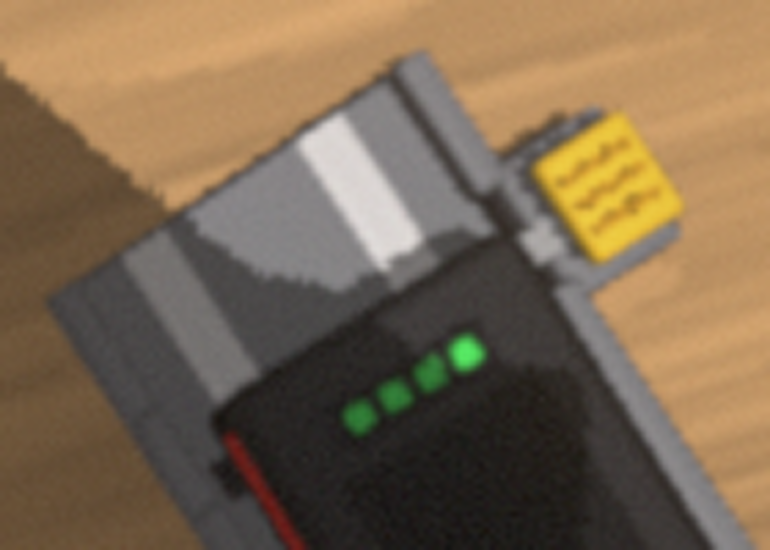

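```bash
python3 - <<'E'
from plan import *
s=sense()
c4=lambda u,v:((u+.5)/5.5-.5+275,(v+.5)/5.5-.5+90)
c3=lambda u,v:((u+.5)/3.2-.5+275,(v+.5)/3.2-.5+90)
k=onz('wrist',[c4(*p) for p in ((533,168),(618,110),(683,203),(600,265))],.057,s)
print('key',k.round(4).tolist(),k.mean(0).round(4),np.linalg.norm(np.diff(k,axis=0),axis=1))
def ang(a,b): return np.degrees(np.arctan2(*(b-a)[1::-1]))
for nm,ps,z in (('lip outer guides',[c4(50,300),c4(430,52)],.0295),('lip bed',[c4(170,215),c4(395,75)],.014),('packfront',[c4(215,415),c4(505,235)],.082)):
    p=onz('wrist',ps,z,s);print(nm,p.round(4).tolist(),np.linalg.norm(p[1]-p[0]).round(4),'yaw',ang(p[0],p[1])-90)
# red band line (pack side)
p=np.vstack([onz('wrist',[c4(230,440)],.072,s),onz('wrist',[c3(268,472)],.072+.095*np.sin(np.radians(15)),s)]);print('band',p,ang(p[0],p[1]))
R,O=frame(15.6);print('O',O)
for nm,q in (('lipc',(-.106,0)),('lip+',(-.106,.051)),('lip-',(-.106,-.051)),('packtop',(-.0795,0))):print(nm,O+R@np.array(q))
E
```

```text
key [[0.5338, 0.2137, 0.057], [0.5275, 0.2335, 0.057], [0.5505, 0.2429, 0.057], [0.558, 0.2231, 0.057]] [0.5425 0.2283 0.057 ] [0.02080514 0.02487125 0.0211872 ]
lip outer guides [[0.5332, 0.1097, 0.0295], [0.5059, 0.2061, 0.0295]] 0.1002 yaw 15.775802776305909
lip bed [[0.5245, 0.1431, 0.014], [0.5094, 0.2016, 0.014]] 0.0604 yaw 14.499309131548202
packfront [[0.559, 0.1326, 0.082], [0.5415, 0.1972, 0.082]] 0.067 yaw 15.180433801215813
band [[0.56727948 0.13542221 0.072     ]
 [0.65206508 0.1583396  0.09658781]] 15.125494534904256
O [0.62680492 0.17860155]
lipc [0.52470969 0.15009605]
lip+ [0.51099478 0.19921734]
lip- [0.5384246  0.10097476]
packtop [0.5502335  0.15722242]
```

```bash
python3 - <<'E'
from plan import *
s=sense(); print(s['t'],s['tool_pos'],s['qvel'].round(3)); im=vision.grab_frame('wrist');s2=sense();print(s2['tool_pos'])
cv2.imwrite('pics/w2.png',im[:,:,::-1])
d=cv2.imread('pics/w1.png');h=lambda i:cv2.inRange(cv2.cvtColor(i,cv2.COLOR_BGR2HSV),(20,150,120),(32,255,255))
for i in (d,im[:,:,::-1].copy()):
    m=h(i)[90:160,360:420];ys,xs=np.nonzero(m);print(xs.mean()+360,ys.mean()+90,len(xs))
    c=(xs.mean()+360,ys.mean()+90)
print(onz('wrist',[c],.057,s))
m,R,L=target(15.4,(-.068,.062),(-.110,0))
for p in ([*m,.17],):
    print(p,*[a.round(2) for a in cmd(p,R,s2)])
E
```

```text
2.2 [0.55233005 0.06772857 0.26579122] [ 0.039 -0.019  0.013 -0.02  -0.04   0.025  0.044]
[0.55308903 0.06479943 0.26621343]
385.0963302752294 123.55733944954127 436
378.76566125290026 128.38515081206498 431
[[0.54558787 0.2198135  0.057     ]]
[np.float64(0.5326221407489407), np.float64(0.1845708078840328), 0.17] [1.4  2.69 2.41] [ 0.01 -0.01  0.11]
```

arm_command(dp=[[0.3,0.6,0.6],[0.7,1.3,1.3],[1.1,2.1,2.1],[1.4,2.6,2.8],[1.49,2.82,3.17],[1.49,2.82,3.17],[1.49,2.82,3.17],[1.49,2.82,3.17],[1.49,2.82,3.17]], rot=[[0,0,0],[0,0,0],[0,0,0],[0,0,0.05],[0,0,0.1],[0,0,0.1],[0,0,0.1],[0,0,0.1],[0,0,0.1]])

```text
t: 3.15
tool_pos: [0.5345, 0.1839, 0.1408]
ee_rot: [[-0.944, 0.33, 0.002], [0.33, 0.944, -0.0], [-0.001, 0.0, -1.0]]
contact_force: [0.1, -0.3, 0.0]
width: 0.619
```

```bash
python3 - <<'E'
from plan import *
s=sense(); print(s['t'],s['tool_pos'],np.array(s['ee_rot']).round(4).tolist(),np.abs(s['qvel']).max(),s['width'],s['contact_force'])
im=vision.grab_frame('wrist');cv2.imwrite('pics/w3.png',im[:,:,::-1])
im=vision.grab_frame('side');cv2.imwrite('pics/s3.png',cv2.resize(im[130:310,130:320,::-1],None,fx=3.2,fy=3.2,interpolation=cv2.INTER_CUBIC))
import pickle;pickle.dump(s,open('s3.pkl','wb'))
E
```

```text
3.15 [0.53452423 0.18391558 0.14076662] [[-0.9439, 0.3301, 0.0015], [0.3301, 0.9439, -0.0], [-0.0014, 0.0005, -1.0]] 0.0035619233337506463 0.6186956133093473 [ 0.05890131 -0.27293     0.02275985]
```

View pics/w3.png

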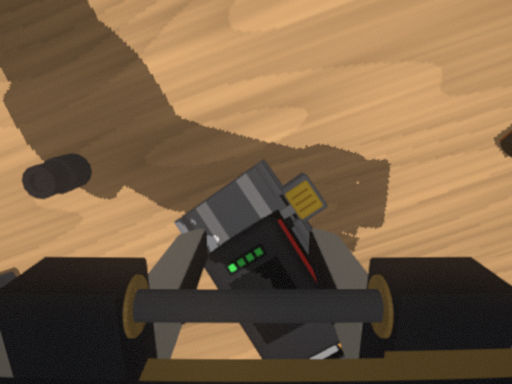

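View pics/s3.png

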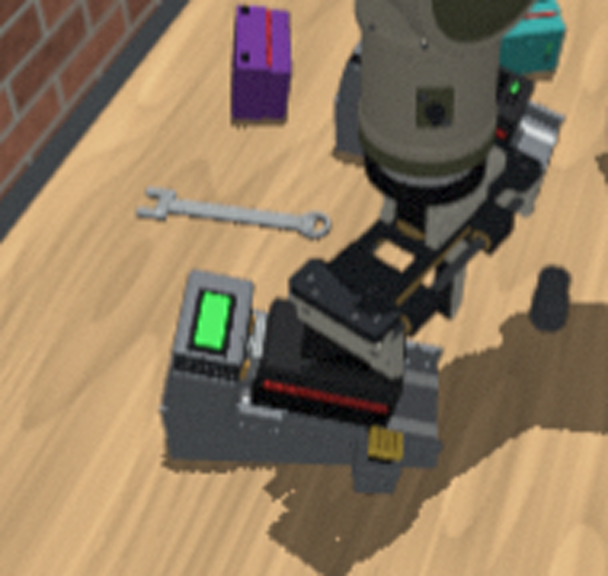

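```bash
python3 - <<'E'
from plan import *
import pickle
s=pickle.load(open('s3.pkl','rb'));R0=np.array(s['ee_rot']);p=np.array(s['tool_pos'])
im=cv2.imread('pics/s3.png');w=cv2.imread('pics/w3.png')
h=.093*s['width']/2; print(h)
for sg,col in ((1,(0,255,0)),(-1,(255,0,255))):
  P=np.array([p+R0@[x,sg*y,0] for x,y in ((-.0075,h),(.0075,h),(.0075,h+.0175),(-.0075,h+.0175))])
  a=proj('side',P);b=((a-[130,130]+.5)*3.2-.5)
  cv2.polylines(im,[b.round().astype(int)],True,col,1)
  a=proj('wrist',P,s);print(a.round(1).tolist());cv2.polylines(w,[a.round().astype(int)],True,col,1)
o=onz('wrist',[(303,198)],.057,s);print(o)
w=w[150:330,130:400]
cv2.imwrite('pics/s3b.png',im);cv2.imwrite('pics/w3b.png',cv2.resize(w,None,fx=2.9,fy=2.9,interpolation=cv2.INTER_CUBIC))
E
```

```text
0.02876934601888465
[[306.8, 254.9], [307.9, 230.6], [338.9, 230.6], [337.0, 254.8]]
[[207.0, 254.9], [205.9, 230.6], [174.9, 230.5], [176.8, 254.8]]
[[0.54435939 0.22047153 0.057     ]]
```

View pics/s3b.png

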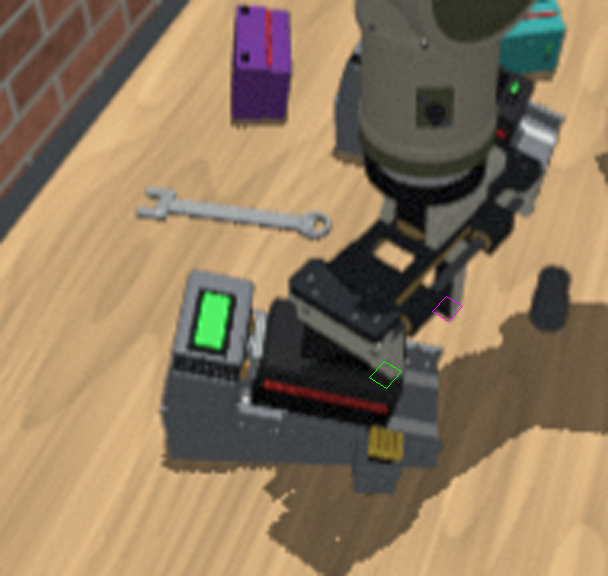

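View pics/w3b.png

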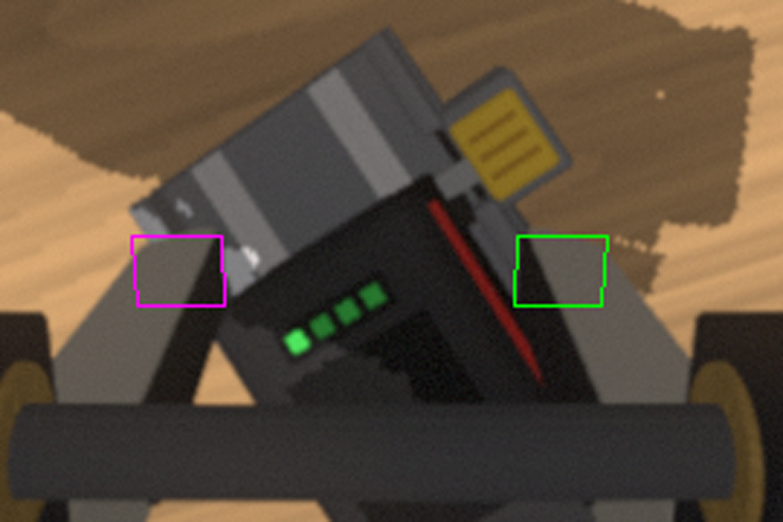

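```bash
python3 - <<'E'
from plan import *
import pickle
s=pickle.load(open('s3.pkl','rb'));R0=np.array(s['ee_rot']);p=np.array(s['tool_pos'])
c=lambda u,v:((u+.5)/2.9-.5+130,(v+.5)/2.9-.5+150)
yaw=15.4
R,O=frame(yaw,(.5453,.2201)); ch=lambda P:((np.atleast_2d(P)[:,:2]-O)@R*1000).round(1).tolist()
k=onz('wrist',[c(*q) for q in((448,128),(513,88),(560,160),(495,202))],.057,s);print('key',k.mean(0).round(4),ch(k),ch(k.mean(0)))
pf=onz('wrist',[c(243,290),c(432,180)],.082,s);print('pack edge',ch(pf))
lp=onz('wrist',[c(135,208),c(388,30)],.030,s);print('lip guides',ch(lp))
t=onz('top',[((190+.5)/6-.5+160,(445.5)/6-.5+140),((335.5)/6-.5+160,(410.5)/6-.5+140)],.082);print('pack edge top cam',ch(t))
h=.093*s['width']/2
for sg in (1,-1):
  P=np.array([p+R0@[x,sg*y,0] for x,y in ((-.0075,h),(.0075,h),(.0075,h+.0175),(-.0075,h+.0175),(0,h+.00875))]);print(sg,ch(P))
E
```

```text
key [0.5459 0.2204 0.057 ] [[-79.6, 51.8], [-78.9, 73.1], [-53.5, 72.9], [-53.4, 50.8]] [[-66.4, 62.2]]
pack edge [[-80.1, -15.9], [-77.1, 42.8]]
lip guides [[-107.2, -47.7], [-108.4, 51.6]]
pack edge top cam [[-73.4, 35.7], [-73.7, -34.4]]
1 [[-64.5, 49.4], [-76.8, 57.9], [-66.8, 72.3], [-54.5, 63.8], [-65.7, 60.8]]
-1 [[-97.2, 2.0], [-109.5, 10.6], [-119.5, -3.8], [-107.2, -12.3], [-108.3, -0.9]]
```

arm_command(dp=[[0.045,0,0.4],[0.045,0,0.9],[0.045,0,1.4],[0.045,0,1.75],[0.045,0,1.92],[0.045,0,1.92],[0.045,0,1.92],[0.045,0,1.92],[0.045,0,1.92]], rot=[[0,0,0],[0,0,0],[0,0,0],[0,0,0],[0,0,0],[0,0,0],[0,0,0],[0,0,0],[0,0,0]])

```text
t: 4.15
tool_pos: [0.5324, 0.1856, 0.0636]
ee_rot: [[-0.944, 0.329, 0.001], [0.329, 0.944, 0.0], [-0.001, 0.001, -1.0]]
contact_force: [0.7, -0.7, -0.3]
width: 0.618
```

```bash
python3 - <<'E'
from plan import *
s=sense(); print(s['t'],s['tool_pos'],s['contact_force'],s['width'])
im=vision.grab_frame('side');cv2.imwrite('pics/s4.png',cv2.resize(im[200:300,160:290,::-1],None,fx=5.5,fy=5.5,interpolation=cv2.INTER_CUBIC))
im=vision.grab_frame('wrist');cv2.imwrite('pics/w4.png',im[:,:,::-1])
E
```

```text
4.15 [0.53239842 0.18561202 0.06364121] [ 0.69989376 -0.67115535 -0.28846993] 0.6178654320698879
```

View pics/s4.png

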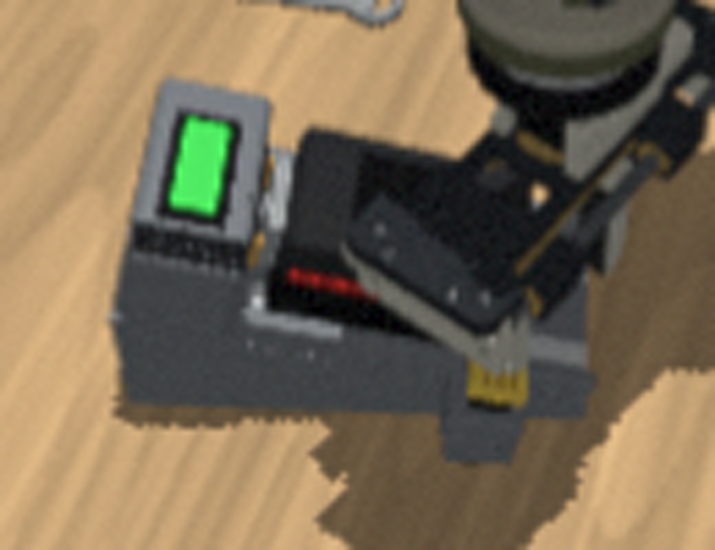

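View pics/w4.png

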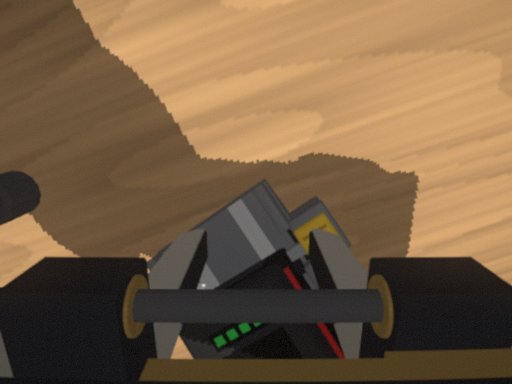

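arm_command(dp=[[0,0,0.05],[0,0,0.1],[0,0,0.15],[0,0,0.2],[0,0,0.25],[0,0,0.29],[0,0,0.29],[0,0,0.29]], rot=[[0,0,0],[0,0,0],[0,0,0],[0,0,0],[0,0,0],[0,0,0],[0,0,0],[0,0,0]])

```text
t: 5.05
tool_pos: [0.5302, 0.1848, 0.0508]
ee_rot: [[-0.945, 0.328, -0.003], [0.328, 0.945, -0.002], [0.002, -0.003, -1.0]]
contact_force: [-5.4, -1.8, 2.0]
width: 0.618
```

```bash
python3 - <<'E'
from plan import *
s=sense(); print(s['t'],s['tool_pos'],s['contact_force'],s['moment'],s['width'])
im=vision.grab_frame('side');cv2.imwrite('pics/s5.png',cv2.resize(im[200:300,160:290,::-1],None,fx=5.5,fy=5.5,interpolation=cv2.INTER_CUBIC))
im=vision.grab_frame('wrist');cv2.imwrite('pics/w5.png',im[:,:,::-1])
E
```

```text
5.05 [0.53024477 0.18480186 0.05080511] [-5.4234133  -1.77678767  2.03275369] [-0.07655474  0.88182588 -0.12756731] 0.6178349707014105
```

View pics/s5.png

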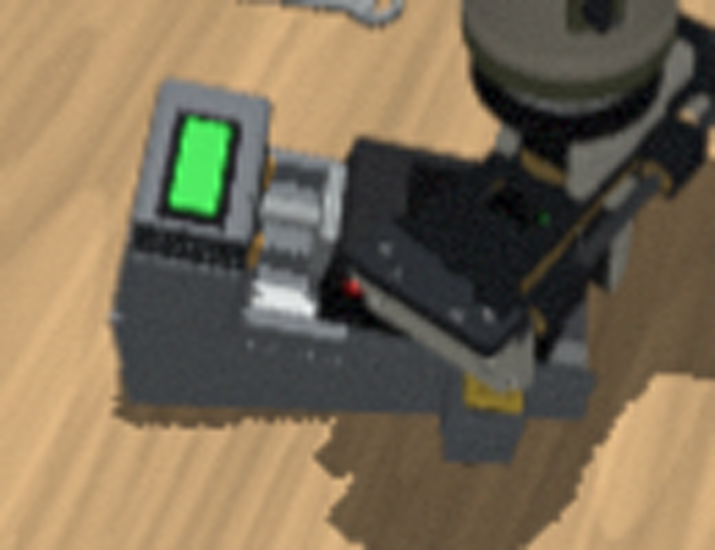

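View pics/w5.png

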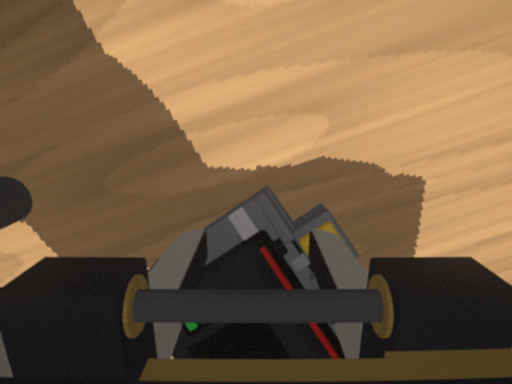

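arm_command(dp=[[0,0,0],[0,0,0],[0,0,0],[0,0,0],[0,0,0]], rot=[[0,0,0],[0,0,0],[0,0,0],[0,0,0],[0,0,0]])

```text
t: 5.65
tool_pos: [0.5303, 0.1848, 0.0508]
ee_rot: [[-0.945, 0.328, -0.003], [0.328, 0.945, -0.002], [0.002, -0.002, -1.0]]
contact_force: [-4.8, -1.1, 1.5]
width: 0.623
```

```bash
python3 - <<'E'
from plan import *
s=sense(); print(s['t'],s['tool_pos'],s['contact_force'],s['width'])
im=vision.grab_frame('wrist')[:,:,::-1].copy();cv2.imwrite('pics/w6.png',im)
cv2.imwrite('pics/w6c.png',cv2.resize(im[170:360,150:380],None,fx=3.4,fy=3.4,interpolation=cv2.INTER_CUBIC))
t=vision.grab_frame('top')[:,:,::-1].copy();cv2.imwrite('pics/t6.png',cv2.resize(t[90:300,70:450],None,fx=2.1,fy=2.1,interpolation=cv2.INTER_CUBIC))
import pickle;pickle.dump(s,open('s6.pkl','wb'))
E
```

```text
5.65 [0.53025292 0.18480874 0.05083508] [-4.7948548  -1.11318819  1.50432907] 0.6232062747906199
```

View pics/w6c.png

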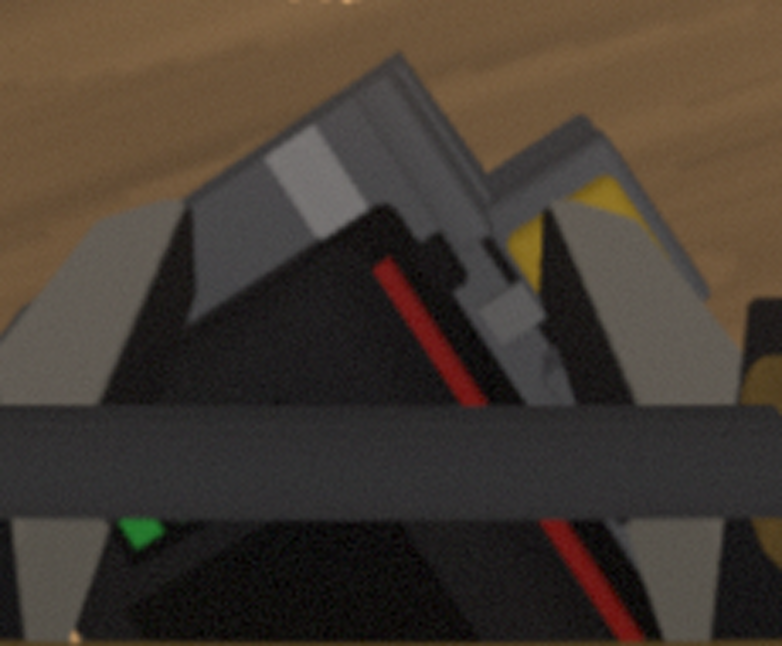

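View pics/t6.png

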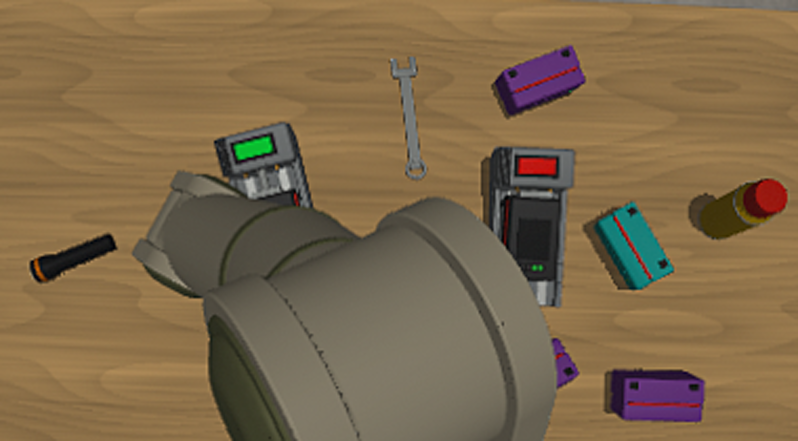

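arm_command(dp=[[0,0,0],[0,0,0],[0,0,0],[0,0,0],[0,0,0],[0,0,0],[0,0,0],[0,0,0],[0,0,0],[0,0,0]], rot=[[0,0,0],[0,0,0],[0,0,0],[0,0,0],[0,0,0],[0,0,0],[0,0,0],[0,0,0],[0,0,0],[0,0,0]])

```text
t: 6.75
tool_pos: [0.5303, 0.1848, 0.0508]
ee_rot: [[-0.945, 0.328, -0.003], [0.328, 0.945, -0.002], [0.002, -0.002, -1.0]]
contact_force: [-5.2, -0.5, 1.1]
width: 0.62
```

```bash
python3 - <<'E'
from plan import *
s0=sense(); print(s0['t'],s0['tool_pos'],s0['contact_force'],s0['width'])
im=vision.grab_frame('wrist')[:,:,::-1].copy();cv2.imwrite('pics/w7.png',im);print('diff',np.abs(im.astype(int)-cv2.imread('pics/w6.png')).mean())
import pickle
s=pickle.load(open('s6.pkl','rb'))
c=lambda u,v:((u+.5)/3.4-.5+150,(v+.5)/3.4-.5+170)
R,O=frame(15.4,(.5453,.2201)); ch=lambda P:((np.atleast_2d(P)[:,:2]-O)@R*1000).round(1).tolist()
print('pack upper edge',ch(onz('wrist',[c(188,325),c(380,207)],.076,s)))
print('lip',ch(onz('wrist',[c(190,195),c(340,95)],.014,s)))
print('key corner front',ch(onz('wrist',[c(608,178)],.046,s)))
R0=np.array(s['ee_rot']);p=np.array(s['tool_pos']);h=.093*s['width']/2
for sg in (1,-1):
  P=np.array([p+R0@[x,sg*y,0] for x,y in ((-.0075,h),(.0075,h),(.0075,h+.0175),(-.0075,h+.0175))]);print(sg,ch(P))
E
```

```text
6.75 [0.53026313 0.18483364 0.05083651] [-5.20313381 -0.52718521  1.09639906] 0.6196146028471337
diff 1.9378085666232638
pack upper edge [[-104.6, 10.3], [-104.0, 43.8]]
lip [[-107.3, 0.3], [-107.3, 37.2]]
key corner front [[-76.5, 72.1]]
1 [[-68.3, 51.6], [-80.6, 60.1], [-70.7, 74.5], [-58.3, 66.0]]
-1 [[-101.1, 3.9], [-113.5, 12.4], [-123.4, -2.0], [-111.1, -10.6]]
```

```bash
python3 - <<'E'
from cell import workorder, sense
print(workorder.sign_off()); s=sense(); print(s['t'],s['tool_pos'],s['contact_force'])
E
```

```text
the job is handed in; nothing more can be done
None
the job is handed in; nothing more can be done
```

I pressed the green-lamp charger's yellow key with one fingertip, and the other finger, already in place in front of the pack, stopped it about 22 mm out. I handed it in at about 6.8 s with the arm still holding that pose.

**Hold:** Over the last 1.7 s before hand-in the tool stayed within 0.1 mm. The wrist force was steady at about 5 N, and the gripper opening wavered by only about 0.5 mm.

**Where the pack stopped:** My two estimates of the pack's leading upper edge disagree.
- From the finger's position it is at about x -101 mm in the charger's frame.
- In the wrist picture it appears at about -104 mm, but the charger's front edge also reads about 1 mm too far forward there (-107 instead of -106).
- By either estimate the pack is still 3 to 5 mm short of the front edge.

**Other things:** In the last top picture the red-lamp pack was still seated, and the wrench, torch and spray can looked undisturbed. The arm hid the socket in that picture; the wrist view before the press showed it standing clear of the gripper.

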